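# Unbolt the hatch of the long tool chest

### The arm

A 6-joint arm with a two-finger parallel gripper is mounted at the origin on the work surface. World frame = base frame: x ahead of the robot, y to its left, z up, the work surface at z = 0. Lengths are in m, angles in rad, forces in N, time in s.
With the tool pointing down it reaches from about 0.3 to 0.775 m from the base axis. Payload 14.6 kg.
Tool frame: the origin (TCP) lies between the finger pads; the fingertips stand 8 mm ahead of it and the grasp point (between the pads) lies 11 mm behind it (ctrl.tip_reach is the distance from the TCP to the fingertips, in m); y points along the fingers, z is the direction in which the jaws open and shut, and the axes are right-handed (so a half turn about y gives the same grasp; the last joint's range is limited). The gripper opens to 94 mm and grips with 3 to 60 N. Pads are 16 mm wide; open, the fingers measure 119 mm over their backs; the gripper's body (75 mm by 177 mm) begins 78 mm behind the grasp point.
Start: joints at [1.033, 0.3, 1.521, -0, 1.321, -0.067], TCP at [0.249, 0.49, 0.213] pointing down, gripper open.
Joint ranges: [-3.03, 3.03], [-0.79, 2.21], [0.23, 2.52], [-1.04, 4.18], [0, 3.07], [-2.55, 2.55]. Speed limits (rad/s): [2.22, 2.22, 2.57, 3.14, 3.14, 3.14].

### API

Orientations are given as [roll, pitch, yaw] about the fixed x, y, z axes, in that order (R = Rz(yaw) Ry(pitch) Rx(roll)).
In Python, from station import ctrl gives the robot as it stands.
- The arm moves only by the tool play_rows, never from a script. Its arguments are lists of equal length, an entry for each row: "twist": the turn, a rotation vector about the world's x, y, z as a fraction of full scale, a list of three; "travel": the shift along the world's x, y, z as a fraction of full scale, a list of three; "grip": the gripper's target within -1 to 1 (shut at 1, half-way at 0, fully open at -1). A call has 1 to 12 rows; each row shifts and turns the commanded pose from where the row before left it; what a row does not reach is not made up. Full scale, the value 1, is 5 cm for a shift and 90 degrees for a turn. A row lasts 1/10 s, in which the tool goes at most 50 mm and 8.59 degrees, less where a joint would pass 70% of its speed; a pose out of reach is approached as far as the arm can. A call with a number of a shift or a turn outside -1 to 1 is refused whole. A call with a gripper value outside its range is refused whole. The fingers move at their own pace and stop on an object; "force" is the grip in N (left out, the last holds). Time passes only in rows, so rows that do not move let the fingers close. It gives the time, the measured TCP pose, the force and the opening at its end, in the units of the state.
- ctrl.get_obs(): the state, without advancing time (a new reading comes with each control period).
- ctrl.camera(name): name is "side" or "top" or "wrist"; returns a dict with "img" (384x512x3 uint8, red, green, blue), "vfov" (degrees; the focal length in pixels is half the picture's height over the tangent of half this angle, whatever the lens; pixels are square), "cx", "cy" (the principal point, pixels), "rvec" (rotation vector, rad) and "tvec" (3), from world to camera coordinates, as OpenCV has them. Camera axes: x right, y down, z forward; pixel columns grow to the right and rows downward; lengths in m; the calibration is good to about 2 mm. The wrist camera is an equidistant fisheye: a pixel r from the principal point sees the ray r / f radians off the axis. A picture is of the moment at which its call begins. There is no depth.
- ctrl.hand_in(): hands the job in, once; it reports no verdict.
Trained networks look in a picture, given as the dict that the camera call returned (one of the last four; its "shot" number tells which), for a name from the list of things; names that differ only in an ending like _2 or _b are one class to them, and where a whole thing is asked for, a point or a joint stands for the part that bears it (a point fixed in the world has none). Each returns a list of dicts, best first, with "confidence" (0 to 1); they miss things now and then, are a little off and sometimes report something else, mostly with a low value. They report only what shows in the picture. A call takes as long as a camera call.
- ctrl.boxes_of(name, picture): "point" ([column, row] in pixels, amid what is visible of it).
- ctrl.trace(name, picture): "pixels" (384x512 bool, what is visible of it) and "point" ([column, row] in pixels, amid what is visible of it).
The state is a dict: "time_s": time; "qpos": joint angles; "joint_vel": joint speeds; "tau": joint torques, N m; "ee_pos": TCP position; "eef_rot": TCP orientation; "force": force on the tool from outside, world axes, zero at the start; "moment": the same for the moment, N m; "grip_width": finger opening in m.
Only numpy, scipy, OpenCV 4.12 (cv2) and the standard library are available. Lean on these libraries where they do the work, as an engineer would, in place of code of your own. Each camera call takes 0.05 s, during which the arm holds its last target.

### The job

Two wooden chests with bolted hatches stand on the bench. On the longer, lower chest, lift the bolt's ball handle up out of its notch, slide the bolt all the way back out of its keeper, and leave the handle lying down again behind the notch's rear cheek so that the bolt cannot creep forward. Leave the bolt on the short, tall chest as it is.

Things in the scene. Friction and masses are not known exactly. Their poses are not given: they have to be found in the camera images.
- long_chest: Long, low fixed plywood chest, 340 x 160 x 70 mm high. Origin: centre of underside. x: along its length and the bolt, to the keeper; the bolt is drawn to -x. y: to the handle's side. z up. Steel bolt, 16 mm bar, on the lid: axis at y -20, z 94 mm. Guides, keeper: y -35 to -5, up to z 106. Notch cheeks: y 1 to 13, up to z 103; rear one x -7 to 13, front one x 27 to 39. Low offcut on the lid past x 100.
- long_chest_knob (a point): Centre of the 24 mm steel ball on the end of the long chest's bolt handle (8 mm rod; ball centre 55 mm from the bolt's axis), free on both sides. Bolt shut, handle down: x 20, y 34, z 104 mm in the chest's frame, 34 mm over the lid. Bolt fully back, handle down: x -32, same y and z. The bolt slides 52 mm to its stop with about 2 N friction; from 31 mm on the handle can drop behind the rear cheek.
- long_chest_handle (a joint): Swing of that handle about the bolt's axis, rad. 0: down (0.18 rad above level), in the notch at the start; grows as the ball goes up and over towards the bolt, to 1.2 at most. It clears the cheeks from about 0.6 (0.7 to 1.0 is comfortable), turns freely and falls back by its weight when let go.
- short_chest_knob (a point): Centre of the same kind of ball on the other chest, the short, tall one (235 x 150 x 100 mm), whose bolt is shut and stays shut; 134 mm above the bench.

How it is judged:
By the outcome, as a careful person would: the job done as asked, in the order asked, and still so for the second after the job is handed in, with the robot touching nothing.
It also fails if it takes over 38 s, if anything falls off the work surface, if the arm or the gripper's body presses on something with over 40 N, if the wrist force passes 120 N, or if a joint passes its speed limit or range.

## Working session

There is one attempt and no reset: what is moved stays moved. The work goes in short steps, Python scripts to look and compute and a tool call to move; the robot and the scene stay as the last step left them, time stands still between calls to the robot, and variables do not carry over. Pictures are saved under pics/ and viewed, and the job is handed in when it is done.

Besides the shell and the picture viewer there is one more tool, called after "Call:" as name(argument=value, ...) on one line, values as JSON. play_rows: Moves the arm, as the interface text tells. Its arguments: {"type":"object","properties":{"twist":{"type":"array"},"travel":{"type":"array"},"grip":{"type":"array"},"force":{"type":"number"}},"required":["twist","travel","grip"]}

```bash
mkdir -p pics; ls
cat > h.py <<'E'
import numpy as np,cv2
from station import ctrl
def save(p,n): cv2.imwrite('pics/'+n,cv2.cvtColor(p['img'],cv2.COLOR_RGB2BGR))
def ray(p,uv):
    R=cv2.Rodrigues(np.array(p['rvec'],float))[0];t=np.array(p['tvec'],float)
    f=192/np.tan(np.radians(p['vfov'])/2)
    d=np.array([(uv[0]-p['cx'])/f,(uv[1]-p['cy'])/f,1.]);
    if p.get('fish'):
        r=np.hypot(d[0],d[1]); s=np.sin(r)/r if r>1e-9 else 1; d=np.array([d[0]*s,d[1]*s,np.cos(r)])
    d/=np.linalg.norm(d)
    return -R.T@t, R.T@d
def atz(p,uv,z):
    o,d=ray(p,uv); return o+d*(z-o[2])/d[2]
def tri(rs):
    A=0;b=0
    for o,d in rs:
        P=np.eye(3)-np.outer(d,d);A=A+P;b=b+P@o
    x=np.linalg.solve(A,b); return x,[np.linalg.norm((np.eye(3)-np.outer(d,d))@(x-o)) for o,d in rs]
E
python3 - <<'E'
from h import *
for n in ['top','side','wrist']:
    p=ctrl.camera(n); p['fish']=n=='wrist'; save(p,n+'0.png')
    print(n,{k:p[k] for k in p if k!='img'})
    for k in ['long_chest','long_chest_knob','short_chest_knob']:
        for r in ctrl.boxes_of(k,p)[:3]:
            print(k,r, atz(p,r['point'],.104 if k!='short_chest_knob' else .134))
E
```

```text
pics
top {'vfov': 42.4892020342943, 'cx': 255.51920607645184, 'cy': 189.28035142038186, 'rvec': array([ 2.15686947, -2.14778951,  0.12029322]), 'tvec': array([0.02413007, 0.57431075, 0.96836153]), 'shot': 1, 'fish': False}
long_chest {'point': [178.3, 216.6], 'confidence': 0.72} [0.51336332 0.17094592 0.104     ]
long_chest_knob {'point': [156.3, 201.9], 'confidence': 0.47} [0.54101621 0.21331017 0.104     ]
short_chest_knob {'point': [342.2, 188.5], 'confidence': 0.55} [ 0.56400796 -0.13313995  0.134     ]
side {'vfov': 55.89804620170327, 'cx': 258.52210392042565, 'cy': 189.7986722764341, 'rvec': array([ 2.27948675, -0.60450698,  0.2471438 ]), 'tvec': array([-0.48539158,  0.27254322,  0.55921697]), 'shot': 2, 'fish': False}
long_chest {'point': [202.8, 171.2], 'confidence': 0.94} [0.49081986 0.10629994 0.104     ]
short_chest_knob {'point': [303.8, 229.6], 'confidence': 0.74} [ 0.56402006 -0.13735912  0.134     ]
wrist {'vfov': 65.70646984690485, 'cx': 250.92429564376764, 'cy': 195.51938948907394, 'rvec': array([-2.50703458, -1.53479874, -0.17757293]), 'tvec': array([-0.55012778, -0.02206592,  0.39010046]), 'shot': 3, 'fish': True}
long_chest {'point': [143.4, 329.1], 'confidence': 0.74} [0.33964674 0.2943588  0.104     ]
```

View pics/top0.png

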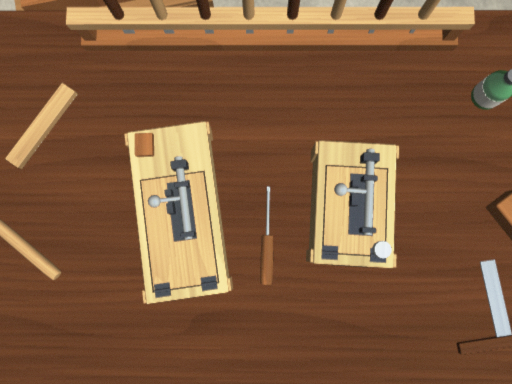

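View pics/side0.png

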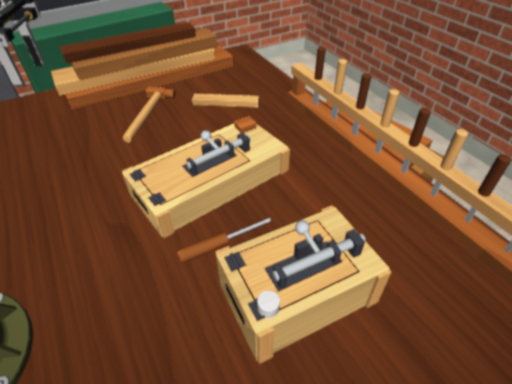

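View pics/wrist0.png

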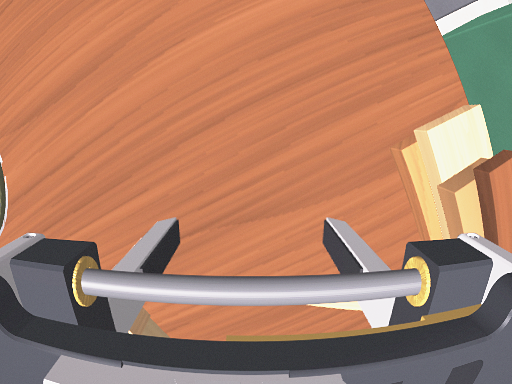

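The top picture shows the long chest on the left, with its knob at about (154,201) and its keeper at the top, in world +x. The side picture shows the knob at about (206,135). Next I triangulate the knob and find the chest's yaw.

Run:
```python
from h import *
t=ctrl.camera('top'); s=ctrl.camera('side')
kt=ctrl.trace('long_chest_knob',t);ks=ctrl.trace('long_chest_knob',s)
for k in (kt,ks): print([(r['point'],r['confidence'],r['pixels'].sum()) for r in k])
print(tri([ray(t,(154.5,201)),ray(s,(206,135))]))
r=ctrl.trace('long_chest',t)[0]; m=r['pixels'].astype(np.uint8)
rc=cv2.minAreaRect(np.argwhere(m)[:,::-1].astype(np.float32)); print(rc)
B=cv2.boxPoints(rc); print(B); W=np.array([atz(t,b,.07) for b in B]); print(W.round(4))
print([np.linalg.norm(W[i]-W[i-1]) for i in range(4)])
for n,p,(x0,x1,y0,y1) in (('t',t,(110,240,110,310)),('s',s,(110,300,100,240))):
    c=p['img'][y0:y1,x0:x1]; c=cv2.resize(c,None,fx=3 if n=='t' else 4,fy=3 if n=='t' else 4,interpolation=cv2.INTER_CUBIC)
    save({'img':c},n+'1.png')
```

```text
[([155.3, 198.5], 0.62, np.int64(187))]
[([207.4, 136.0], 0.63, np.int64(98))]
(array([0.54420573, 0.21621627, 0.10430144]), [np.float64(0.00159928749042243), np.float64(0.0015992874904226125)])
((176.56719970703125, 212.1439208984375), (173.9416961669922, 90.74896240234375), 82.25222778320312)
[[119.88219 132.08405]
 [209.80272 119.84998]
 [233.25221 292.2038 ]
 [143.33168 304.43787]]
[[0.6841 0.2977 0.07  ]
 [0.7095 0.1182 0.07  ]
 [0.3713 0.0678 0.07  ]
 [0.3473 0.2396 0.07  ]]
[np.float64(0.34179470713890486), np.float64(0.1812060331034957), np.float64(0.3419792322192523), np.float64(0.17347721454173065)]
```

View pics/t1.png

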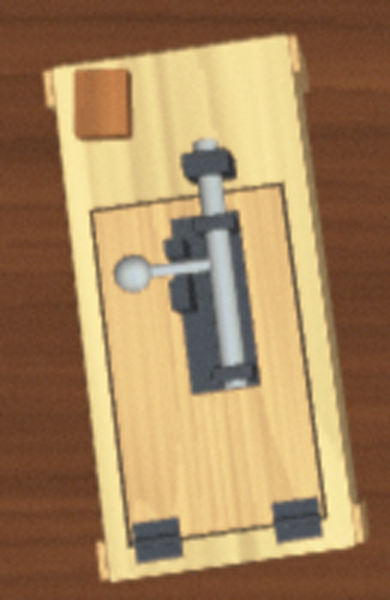

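View pics/s1.png

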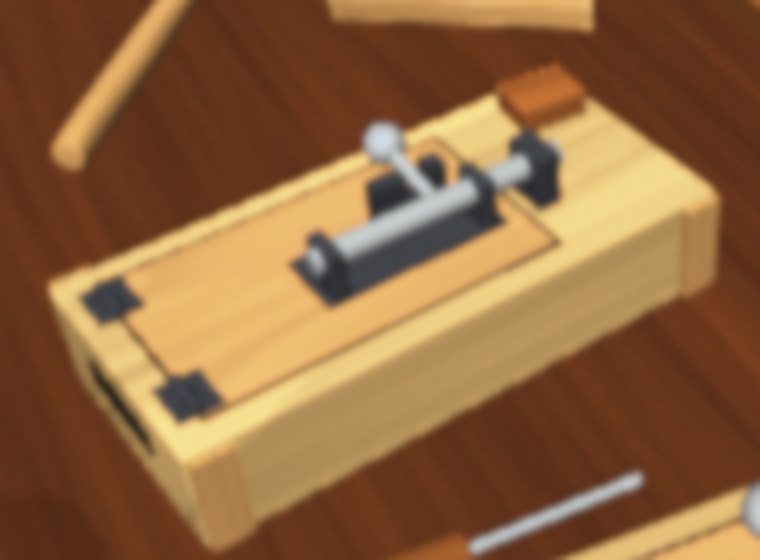

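Run:
```python
from h import *
t=ctrl.camera('top');s=ctrl.camera('side')
T=lambda a,z:atz(t,(110+a[0]/3,110+a[1]/3),z)
S=lambda a,z:atz(s,(110+a[0]/4,100+a[1]/4),z)
def ang(a,b): d=a-b; return np.degrees(np.arctan2(d[1],d[0])),np.linalg.norm(d)
print('hatchL',ang(T((92,212),.07),T((130,545),.07)))
print('hatchR',ang(T((283,184),.07),T((325,515),.07)))
print('hatchtop',ang(T((92,212),.07),T((283,184),.07)))
print('bar',ang(T((207,145),.1),T((236,385),.1)))
print('edgeL',ang(T((55,72),.07),T((108,578),.07)))
print('side hatch',ang(S((555,241),.07),S((218,412),.07)))
print('side bar',ang(S((555,150),.094),S((315,262),.094)))
print('knob', tri([ray(t,(154,201)),ray(s,(110+382/4,100+141/4))]))
print('knob top z104',T((132,273),.104),'side',S((382,141),.104))
```

```text
hatchL (np.float64(8.361418690110368), np.float64(0.21718205623767753))
hatchR (np.float64(8.152633097485918), np.float64(0.21649306271277632))
hatchtop (np.float64(98.62510392294988), np.float64(0.12682012161194908))
bar (np.float64(8.15329341963393), np.float64(0.15432950747437874))
edgeL (np.float64(7.944286294545603), np.float64(0.3327983235659032))
side hatch (np.float64(9.003846438294612), np.float64(0.20799590650116168))
side bar (np.float64(8.658822865194315), np.float64(0.15650115361773084))
knob (array([0.54391516, 0.21760307, 0.10293226]), [np.float64(0.0011545243287908462), np.float64(0.0011545243287910262)])
knob top z104 [0.54270994 0.21772305 0.104     ] side [0.54452866 0.21585836 0.104     ]
```

Run:
```python
from h import *
from scipy.spatial.transform import Rotation as R
o=ctrl.get_obs(); print({k:np.round(o[k],4) for k in o})
M=R.from_euler('xyz',o['eef_rot']).as_matrix(); print(M.round(3), ctrl.tip_reach)
c,s_=np.cos(np.radians(8.3)),np.sin(np.radians(8.3))
for sg in (1,-1):
    z=sg*np.array([c,s_,0]);y=np.array([0,0,-1]);x=np.cross(y,z)
    D=R.from_matrix(np.c_[x,y,z]@M.T).as_rotvec(); print(sg,D,np.degrees(D))
ex=np.array([c,s_,0]);ey=np.array([-s_,c,0])
k=np.array([.5437,.2168,.104]); ax=k-54.14e-3*ey; ax[2]=.094
g=np.array([0,0,-.011])
for name,th,dx in [('down',0,0),('.2',.2,0),('.4',.4,0),('.6',.6,0),('.85',.85,0),('back',.85,-.0535),('b.6',.6,-.0535),('b.3',.3,-.0535),('b0',0.0,-.0535)]:
    a=th+.183
    p=ax+ey*.055*np.cos(a)+np.array([0,0,.055*np.sin(a)])+ex*dx+g
    if name!='down': print(name,p.round(4),'d',((p-q)/.05).round(3))
    else: print(p, ((p-o['ee_pos'])/.05).round(3))
    q=p
```

```text
{'time_s': np.float64(0.95), 'qpos': array([ 1.0334,  0.2999,  1.521 ,  0.    ,  1.3207, -0.0666]), 'joint_vel': array([ 0.0001,  0.0007, -0.0023, -0.0015, -0.0019, -0.0009]), 'tau': array([ 6.00000e-04, -5.31670e+01, -3.52921e+01,  7.09000e-02,
        2.12000e-02,  0.00000e+00]), 'ee_pos': array([0.2495, 0.4902, 0.2134]), 'eef_rot': array([-1.5708,  0.    , -0.4708]), 'force': array([0.5961, 0.7087, 0.201 ]), 'moment': array([-0.0562, -0.0612, -0.0465]), 'grip_width': np.float64(0.0944)}
[[ 0.891 -0.     0.454]
 [-0.454 -0.     0.891]
 [-0.    -1.    -0.   ]] 0.008
1 [ 9.47027772e-06 -2.43864481e-05 -9.55159297e-01] [ 5.42606944e-04 -1.39724055e-03 -5.47265965e+01]
-1 [2.88902652e-05 1.12192983e-05 2.18643336e+00] [1.65529027e-03 6.42818441e-04 1.25273404e+02]
[0.54370843 0.21674223 0.09300892] [ 5.885 -5.468 -2.409]
.2 [0.5442 0.2137 0.1036] d [ 0.009 -0.061  0.211]
.4 [0.5449 0.2087 0.1133] d [ 0.015 -0.101  0.195]
.6 [0.5459 0.2018 0.1218] d [ 0.02  -0.137  0.17 ]
.85 [0.5474 0.1911 0.1302] d [ 0.031 -0.214  0.169]
back [0.4945 0.1834 0.1302] d [-1.059 -0.154  0.   ]
b.6 [0.4929 0.1941 0.1218] d [-0.031  0.214 -0.169]
b.3 [0.4915 0.2037 0.1085] d [-0.028  0.192 -0.265]
b0 [0.4908 0.209  0.093 ] d [-0.016  0.106 -0.311]
```

Call:
play_rows(twist=[[0,0,-0.0507],[0,0,-0.0507],[0,0,-0.0507],[0,0,-0.0507],[0,0,-0.0507],[0,0,-0.0507],[0,0,-0.0507],[0,0,-0.0507],[0,0,-0.0507],[0,0,-0.0507],[0,0,-0.0507],[0,0,-0.0507]], travel=[[0.49,-0.456,0],[0.49,-0.456,0],[0.49,-0.456,0],[0.49,-0.456,0],[0.49,-0.456,0],[0.49,-0.456,0],[0.49,-0.456,0],[0.49,-0.456,0],[0.49,-0.456,0],[0.49,-0.456,0],[0.49,-0.456,0],[0.49,-0.456,0]], grip=[-1,-1,-1,-1,-1,-1,-1,-1,-1,-1,-1,-1], force=10)

```text
time_s: 2.15
ee_pos: [0.5444, 0.2155, 0.2135]
eef_rot: [-1.571, 0.0, -1.43]
force: [0.5, 0.3, 0.9]
grip_width: 0.0941
```

Call:
play_rows(twist=[[0,0,0],[0,0,0],[0,0,0]], travel=[[0,0,0],[0,0,0],[0,0,0]], grip=[-0.6,-0.4,-0.4])

```text
time_s: 2.45
ee_pos: [0.543, 0.2171, 0.2135]
eef_rot: [-1.571, 0.0, -1.425]
force: [-0.4, -0.4, 0.1]
grip_width: 0.0733
```

```bash
cat > look.py <<'E'
from h import *
import sys
tag=sys.argv[1]
o=ctrl.get_obs(); print({k:np.round(o[k],4) for k in ['time_s','ee_pos','eef_rot','force','grip_width']})
w=ctrl.camera('wrist'); save(w,'w%s.png'%tag); w['fish']=1
for r in ctrl.boxes_of('long_chest_knob',w)[:2]: print(r,atz(w,r['point'],.104))
s=ctrl.camera('side'); save({'img':cv2.resize(s['img'][60:260,90:330],None,fx=3,fy=3,interpolation=cv2.INTER_CUBIC)},'s%s.png'%tag)
E
python3 look.py a
```

```text
{'time_s': np.float64(2.45), 'ee_pos': array([0.543 , 0.2171, 0.2135]), 'eef_rot': array([-1.5709e+00,  1.0000e-04, -1.4251e+00]), 'force': array([-0.436 , -0.4261,  0.1038]), 'grip_width': np.float64(0.0733)}
{'point': [254.3, 200.8], 'confidence': 0.82} [0.54605457 0.21305567 0.104     ]
```

View pics/wa.png

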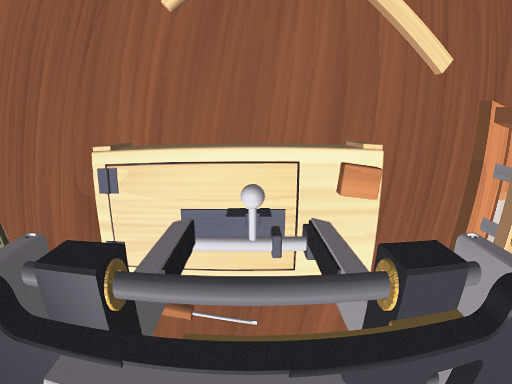

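Run:
```python
from h import *
w=ctrl.camera('wrist');w['fish']=1
print(w['vfov'],ray(w,(252.5,197)),atz(w,(252.5,197),.104))
t=ctrl.camera('top');s=ctrl.camera('side')
print(tri([ray(t,(154,201)),ray(s,(110+382/4,100+141/4)),ray(w,(252.5,197))]))
```

```text
65.70646984690485 (array([0.5326868 , 0.2832926 , 0.38499155]), array([ 0.03856432, -0.23052804, -0.9723012 ])) [0.54383175 0.21667082 0.104     ]
(array([0.54377661, 0.21696541, 0.10367613]), [np.float64(0.001323222543005458), np.float64(0.0010925395063234838), np.float64(0.00036709546088602754)])
```

Call:
play_rows(twist=[[0,0,0],[0,0,0],[0,0,0],[0,0,0],[0,0,0],[0,0,0],[0,0,0],[0,0,0]], travel=[[0.016,-0.006,-0.4],[0,0,-0.4],[0,0,-0.4],[0,0,-0.4],[0,0,-0.4],[0,0,-0.3],[0,0,-0.11],[0,0,0]], grip=[-0.4,-0.4,-0.4,-0.4,-0.4,-0.4,-0.4,-0.4])

```text
time_s: 3.55
ee_pos: [0.5441, 0.2163, 0.0927]
eef_rot: [-1.572, -0.0, -1.426]
force: [0.8, 0.1, 0.7]
grip_width: 0.0657
```

```bash
python3 look.py b
```

```text
{'time_s': np.float64(3.55), 'ee_pos': array([0.5441, 0.2163, 0.0927]), 'eef_rot': array([-1.5715e+00, -2.0000e-04, -1.4263e+00]), 'force': array([0.7878, 0.135 , 0.7212]), 'grip_width': np.float64(0.0657)}
{'point': [250.6, 245.0], 'confidence': 0.58} [0.54325564 0.21584726 0.104     ]
```

View pics/wb.png

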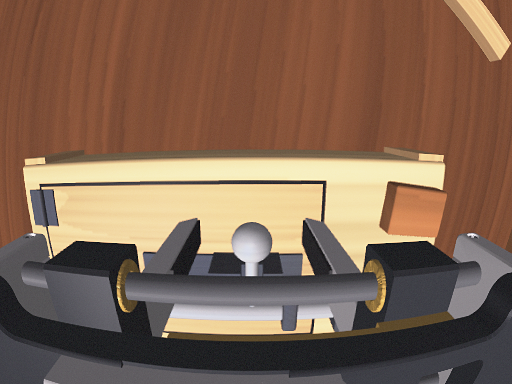

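View pics/sb.png

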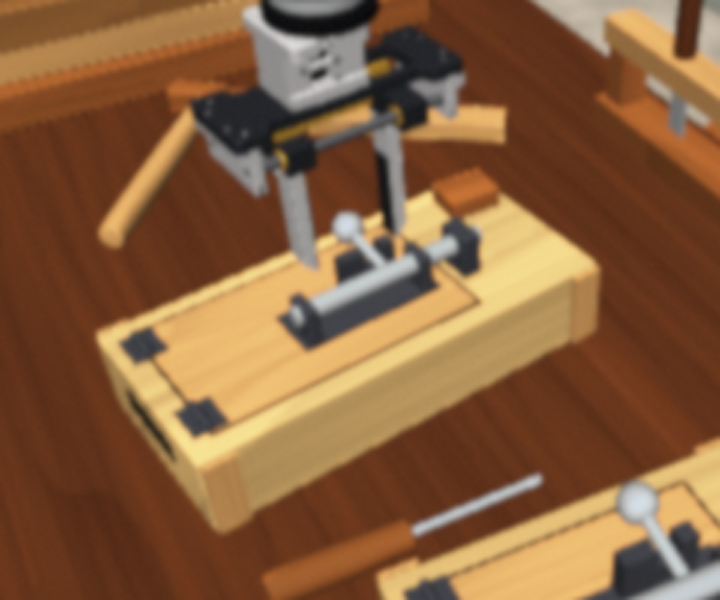

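The ball is at about (251,243) in the wrist view, midway between the fingers. I'll close on it.

Call:
play_rows(twist=[[0,0,0],[0,0,0],[0,0,0],[0,0,0],[0,0,0],[0,0,0],[0,0,0],[0,0,0]], travel=[[0,0,0],[0,0,0],[0,0,0],[0,0,0],[0,0,0],[0,0,0],[0,0,0],[0,0,0]], grip=[0.1,0.4,0.6,0.8,0.8,0.8,0.8,0.8], force=12)

```text
time_s: 4.5
ee_pos: [0.5443, 0.2163, 0.093]
eef_rot: [-1.571, 0.0, -1.426]
force: [0.3, -0.3, -1.5]
grip_width: 0.0231
```

```bash
python3 look.py c
```

```text
{'time_s': np.float64(4.5), 'ee_pos': array([0.5443, 0.2163, 0.093 ]), 'eef_rot': array([-1.5706,  0.    , -1.4265]), 'force': array([ 0.3482, -0.3409, -1.4534]), 'grip_width': np.float64(0.0231)}
```

View pics/wc.png

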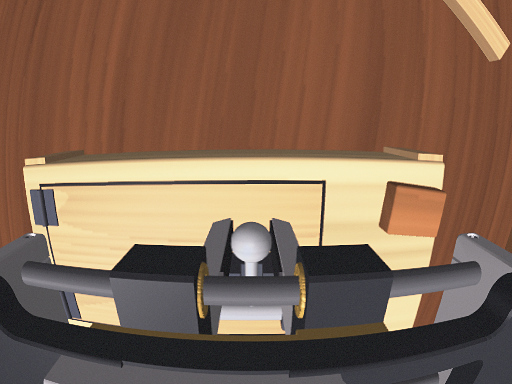

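Call:
play_rows(twist=[[0,0,0],[0,0,0],[0,0,0],[0,0,0],[0,0,0],[0,0,0],[0,0,0],[0,0,0],[0,0,0]], travel=[[0.004,-0.025,0.107],[0.005,-0.036,0.104],[0.007,-0.046,0.1],[0.008,-0.055,0.095],[0.01,-0.064,0.088],[0.01,-0.073,0.082],[0.015,-0.1,0.09],[0.016,-0.114,0.079],[0,0,0]], grip=[0.8,0.8,0.8,0.8,0.8,0.8,0.8,0.8,0.8])

```text
time_s: 5.55
ee_pos: [0.5484, 0.1899, 0.1308]
eef_rot: [-1.57, -0.0, -1.427]
force: [-1.9, 0.7, 0.1]
grip_width: 0.0231
```

```bash
python3 look.py d
```

```text
{'time_s': np.float64(5.55), 'ee_pos': array([0.5484, 0.1899, 0.1308]), 'eef_rot': array([-1.5701, -0.    , -1.4272]), 'force': array([-1.8886,  0.6802,  0.0519]), 'grip_width': np.float64(0.0231)}
{'point': [249.9, 238.5], 'confidence': 0.87} [0.54850282 0.17847594 0.104     ]
```

View pics/wd.png

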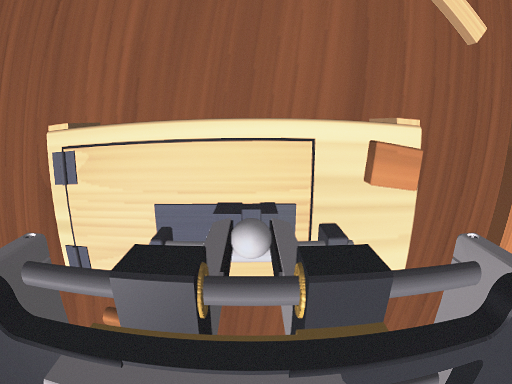

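View pics/sd.png

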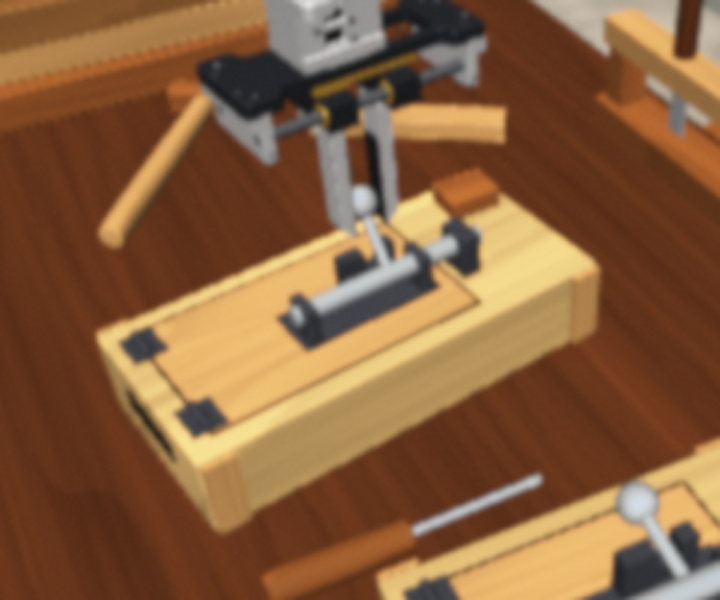

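The handle is up with the ball still held, and in the side view the rod is clear of the cheeks. Now I'll draw the bolt back.

Call:
play_rows(twist=[[0,0,0],[0,0,0],[0,0,0],[0,0,0],[0,0,0],[0,0,0],[0,0,0],[0,0,0],[0,0,0],[0,0,0]], travel=[[-0.126,-0.0184,0],[-0.126,-0.0184,0],[-0.126,-0.0184,0],[-0.126,-0.0184,0],[-0.126,-0.0184,0],[-0.126,-0.0184,0],[-0.126,-0.0184,0],[-0.126,-0.0184,0],[0,0,0],[0,0,0]], grip=[0.8,0.8,0.8,0.8,0.8,0.8,0.8,0.8,0.8,0.8])

```text
time_s: 6.7
ee_pos: [0.4972, 0.1832, 0.1302]
eef_rot: [-1.572, 0.0, -1.426]
force: [-2.1, 2.4, 2.1]
grip_width: 0.0232
```

Call:
play_rows(twist=[[0,0,0],[0,0,0],[0,0,0]], travel=[[-0.03,-0.0044,0],[0,0,0],[0,0,0]], grip=[0.8,0.8,0.8])

```text
time_s: 7.0
ee_pos: [0.4966, 0.183, 0.1303]
eef_rot: [-1.57, 0.0, -1.427]
force: [4.1, 1.1, -0.0]
grip_width: 0.0232
```

```bash
python3 look.py e
```

```text
{'time_s': np.float64(7.0), 'ee_pos': array([0.4966, 0.183 , 0.1303]), 'eef_rot': array([-1.5698,  0.    , -1.4266]), 'force': array([ 4.0814,  1.1423, -0.0208]), 'grip_width': np.float64(0.0232)}
{'point': [249.9, 235.7], 'confidence': 0.92} [0.49643268 0.17395895 0.104     ]
```

View pics/we.png

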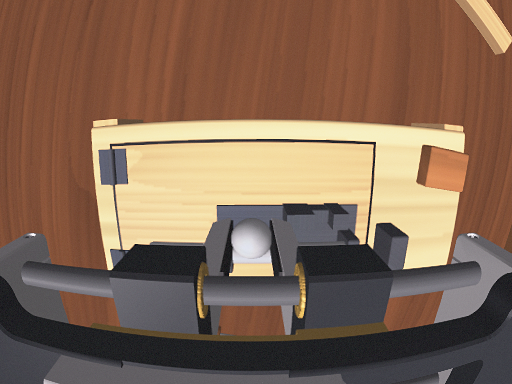

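View pics/se.png

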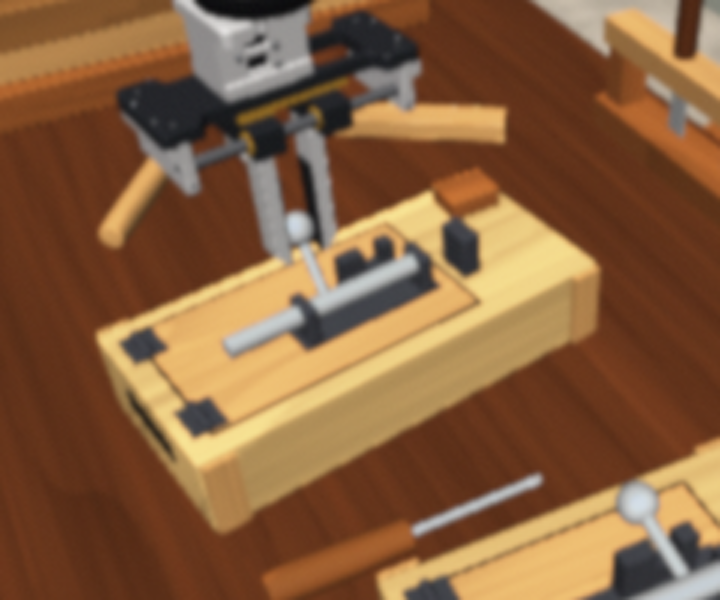

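Call:
play_rows(twist=[[0,0,0],[0,0,0],[0,0,0],[0,0,0]], travel=[[-0.02,-0.003,0],[0,0,0],[0,0,0],[0,0,0]], grip=[0.8,0.8,0.8,0.8])

```text
time_s: 7.55
ee_pos: [0.4964, 0.1828, 0.1305]
eef_rot: [-1.568, -0.0, -1.427]
force: [11.1, 0.9, -2.0]
grip_width: 0.023
```

Call:
play_rows(twist=[[0,0,0],[0,0,0],[0,0,0],[0,0,0]], travel=[[-0.02,-0.003,0],[0,0,0],[0,0,0],[0,0,0]], grip=[0.8,0.8,0.8,0.8])

```text
time_s: 7.95
ee_pos: [0.4962, 0.1826, 0.1307]
eef_rot: [-1.566, -0.0, -1.427]
force: [18.1, 0.4, -4.8]
grip_width: 0.023
```

At the stop: the force rises with no further travel. I'll ease off slightly and lower the handle along the arc.

Call:
play_rows(twist=[[0,0,0],[0,0,0],[0,0,0],[0,0,0],[0,0,0],[0,0,0],[0,0,0],[0,0,0],[0,0,0],[0,0,0]], travel=[[0.03,0.0044,0],[-0.016,0.114,-0.079],[-0.015,0.1,-0.09],[-0.01,0.073,-0.082],[-0.01,0.064,-0.088],[-0.008,0.055,-0.095],[-0.007,0.046,-0.1],[-0.005,0.036,-0.104],[-0.004,0.025,-0.1],[0,0,0]], grip=[0.8,0.8,0.8,0.8,0.8,0.8,0.8,0.8,0.8,0.8])

```text
time_s: 8.95
ee_pos: [0.4927, 0.2089, 0.0934]
eef_rot: [-1.569, 0.0, -1.426]
force: [8.5, 0.9, 0.2]
grip_width: 0.0233
```

```bash
python3 look.py f
```

```text
{'time_s': np.float64(8.95), 'ee_pos': array([0.4927, 0.2089, 0.0934]), 'eef_rot': array([-1.5688,  0.    , -1.4264]), 'force': array([8.479 , 0.9478, 0.1521]), 'grip_width': np.float64(0.0233)}
{'point': [251.1, 245.4], 'confidence': 0.85} [0.49214174 0.20787351 0.104     ]
```

View pics/wf.png

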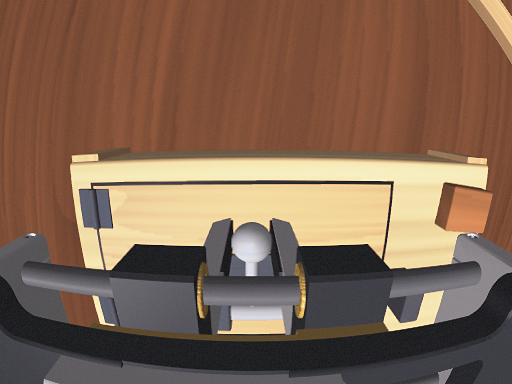

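View pics/sf.png

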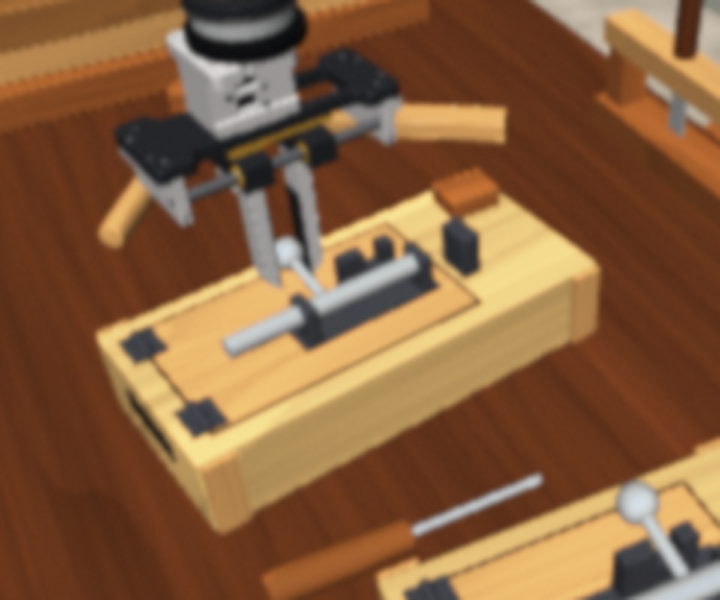

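Call:
play_rows(twist=[[0,0,0],[0,0,0],[0,0,0],[0,0,0],[0,0,0],[0,0,0],[0,0,0],[0,0,0]], travel=[[0.014,0.002,0],[0,0,0],[0,0,0],[0,0,0],[0,0,0],[0,0,0],[0,0,0],[0,0,0]], grip=[0.8,0.8,0.3,0.1,-0.1,-0.3,-0.4,-0.4])

```text
time_s: 9.9
ee_pos: [0.4925, 0.2087, 0.0933]
eef_rot: [-1.571, -0.0, -1.426]
force: [0.2, -0.5, 0.4]
grip_width: 0.0652
```

```bash
python3 look.py g
```

```text
{'time_s': np.float64(9.9), 'ee_pos': array([0.4925, 0.2087, 0.0933]), 'eef_rot': array([-1.5709, -0.    , -1.4265]), 'force': array([ 0.1633, -0.4846,  0.4115]), 'grip_width': np.float64(0.0652)}
{'point': [252.9, 244.7], 'confidence': 0.68} [0.49297567 0.2083384  0.104     ]
```

View pics/wg.png

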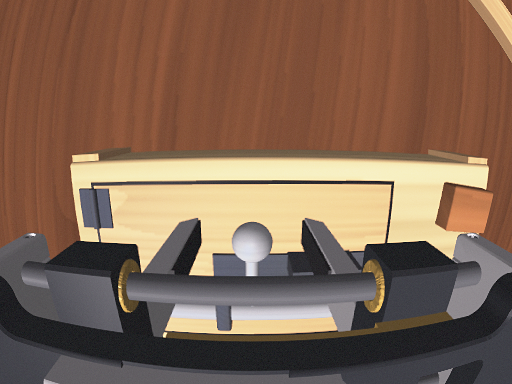

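Released cleanly, with the ball free between the fingers. Next I'll lift straight up, then move off to the side.

Call:
play_rows(twist=[[0,0,0],[0,0,0],[0,0,0],[0,0,0],[0,0,0],[0,0,0],[0,0,0],[0,0,0],[0,0,0],[0,0,0],[0,0,0]], travel=[[0,0,0.3],[0,0,0.4],[0,0,0.5],[0,0,0.5],[0,0,0.5],[0,0,0.3],[-0.3,0.5,0],[-0.3,0.5,0],[-0.3,0.5,0],[-0.3,0.5,0],[0,0,0]], grip=[-0.4,-0.4,-0.4,-0.4,-0.4,-0.4,-0.4,-0.4,-0.4,-0.4,-0.4])

```text
time_s: 11.15
ee_pos: [0.4311, 0.3107, 0.2183]
eef_rot: [-1.571, 0.0, -1.424]
force: [0.3, -0.9, -0.6]
grip_width: 0.0657
```

```bash
python3 look.py h
python3 - <<'E'
from h import *
t=ctrl.camera('top');save({'img':cv2.resize(t['img'][110:310,110:420],None,fx=2.5,fy=2.5,interpolation=cv2.INTER_CUBIC)},'th.png')
s=ctrl.camera('side')
for k in ['long_chest_knob','short_chest_knob']:
    a=ctrl.boxes_of(k,t);b=ctrl.boxes_of(k,s);print(k,a[:1],b[:1])
    if a and b: print(tri([ray(t,a[0]['point']),ray(s,b[0]['point'])]))
E
```

```text
{'time_s': np.float64(11.15), 'ee_pos': array([0.4311, 0.3107, 0.2183]), 'eef_rot': array([-1.5709e+00,  3.0000e-04, -1.4237e+00]), 'force': array([ 0.3389, -0.9125, -0.6187]), 'grip_width': np.float64(0.0657)}
long_chest_knob [{'point': [159.9, 229.4], 'confidence': 0.77}] [{'point': [188.9, 143.8], 'confidence': 0.58}]
(array([0.4942147 , 0.20282593, 0.10687288]), [np.float64(0.0054087087170144885), np.float64(0.00540870871701454)])
short_chest_knob [{'point': [343.4, 187.5], 'confidence': 0.65}] [{'point': [304.8, 233.0], 'confidence': 0.5}]
(array([ 0.56722065, -0.13715146,  0.12322184]), [np.float64(2.2106714869515852e-05), np.float64(2.2106714869333507e-05)])
```

View pics/th.png

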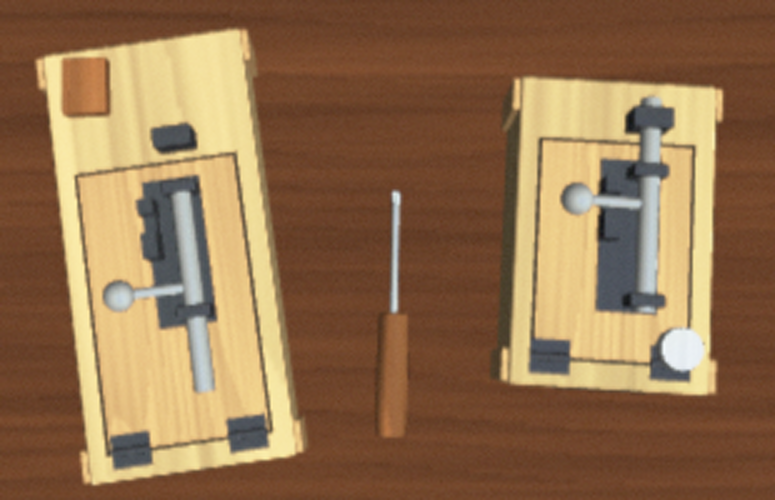

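View pics/sh.png

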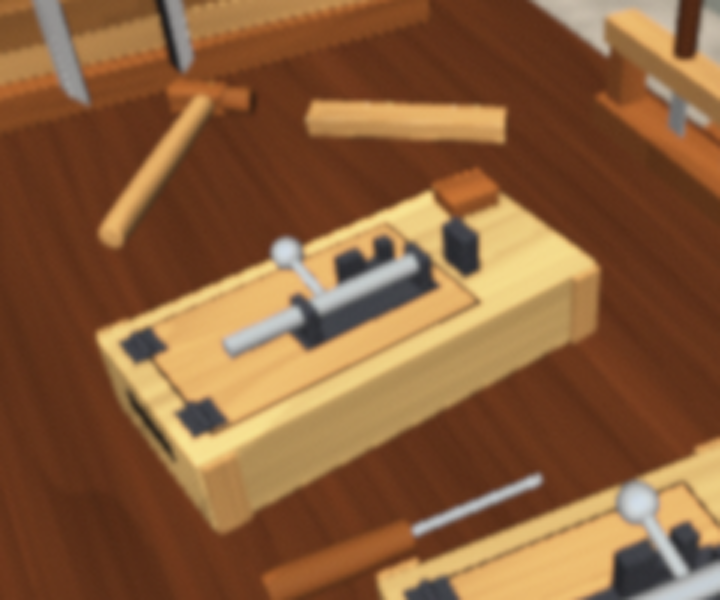

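Run:
```python
from h import *
t=ctrl.camera('top');s=ctrl.camera('side')
x,r=tri([ray(t,(157.2,228)),ray(s,(185.3,143.7))]);print(x,r,'travel',np.linalg.norm((x-[.5438,.2168,.104])[:2]))
print(ctrl.hand_in())
```

```text
[0.4928213  0.20992002 0.10367389] [np.float64(0.001089021550557826), np.float64(0.0010890215505579479)] travel 0.051440859944775735
the job is handed in; nothing more can be done
None
```

The long chest's bolt is fully back out of its keeper, with the handle lying down behind the rear cheek. I handed the job in at about 11.5 s.

I gripped the ball, lifted the handle along its arc out of the notch and drew the bolt back to its stop. Against the stop the force rose to 18 N with no further travel. I then lowered the handle, let go, and moved the arm clear.

**Last checks:**
- **Knob position:** the ball's centre, picked by eye in the top and side pictures, is 103.7 mm above the bench (104 expected with the handle down). It is 51.4 mm back from where it started (52 expected, measured to about 1–2 mm).
- **Pictures:** they show the bar out of the keeper and the short chest's bolt still shut. The wrist force was about zero.
- **Disagreements:** the detector's own points for this knob fitted poorly, with a 5 mm residual. Its points for the short chest's knob gave a height of 123 mm instead of 134 mm. I took both as detector error and relied on the pictures.

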